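Restock the solder-paste lanes, oldest jar first

TASK

New solder-paste jars have come in: put each new jar (white seal strip on the lid) into the lane tray of its lid colour, behind the older jar of that colour, after pulling forward any older jar that is not yet up at the front of its lane. Every lane must end with its older jar up at the front (the end with the coloured label holder, nearer the robot) and its new jar at the rear, all standing flat on the tray floors. On the way do not tip over any jar or the amber flux bottle.

Things in the scene. Friction and masses are not known exactly. Their poses are not given: they have to be found in the camera images.
- tray_blue: fixed white lane tray with blue front label holder and blue rear wall, one of three 94 mm apart in any order. Outside 178 x 82 mm, walls 3 thick, 12 high, floor 3. Origin: centre of underside, 6 mm above the bench; x along the lane to the rear, -x end = front (label, nearer the robot), z up. Jar places: front x -47, rear x +47, y 0; a jar standing there has its centre at z 38 mm. Yaw within 12 deg.
- tray_green: fixed white lane tray with green front label holder and green rear wall, one of three 94 mm apart in any order. Outside 178 x 82 mm, walls 3 thick, 12 high, floor 3. Origin: centre of underside, 6 mm above the bench; x along the lane to the rear, -x end = front (label, nearer the robot), z up. Jar places: front x -47, rear x +47, y 0; a jar standing there has its centre at z 38 mm. Yaw within 12 deg.
- tray_red: fixed white lane tray with red front label holder and red rear wall, one of three 94 mm apart in any order. Outside 178 x 82 mm, walls 3 thick, 12 high, floor 3. Origin: centre of underside, 6 mm above the bench; x along the lane to the rear, -x end = front (label, nearer the robot), z up. Jar places: front x -47, rear x +47, y 0; a jar standing there has its centre at z 38 mm. Yaw within 12 deg.
- old_blue_mid (a point): centre (half-way up) of the older jar with blue lid: upright white round jar, 52 mm across the lid (body 50), 70 mm high, about 0.28 kg, brown label, no seal strip; it starts standing in the blue tray. It stands about the middle or towards the rear of the lane, so it must come forward. z along the jar's axis, up.
- old_green_mid (a point): centre (half-way up) of the older jar with green lid: upright white round jar, 52 mm across the lid (body 50), 70 mm high, about 0.28 kg, brown label, no seal strip; it starts standing in the green tray. It stands about the middle or towards the rear of the lane, so it must come forward. z along the jar's axis, up.
- old_red_mid (a point): centre (half-way up) of the older jar with red lid: upright white round jar, 52 mm across the lid (body 50), 70 mm high, about 0.28 kg, brown label, no seal strip; it starts standing in the red tray. It already stands at the front of the lane. z along the jar's axis, up.
- new_blue_mid (a point): centre (half-way up) of the new jar with blue lid: upright white round jar, 52 mm across the lid (body 50), 70 mm high, about 0.28 kg, white label, white seal strip across the lid; it starts standing on the bench beside the rack, on its -y side (robot's right), among other small things. z along the jar's axis, up.
- new_green_mid (a point): centre (half-way up) of the new jar with green lid: upright white round jar, 52 mm across the lid (body 50), 70 mm high, about 0.28 kg, white label, white seal strip across the lid; it starts standing on the bench beside the rack, on its -y side (robot's right), among other small things. z along the jar's axis, up.
- new_red_mid (a point): centre (half-way up) of the new jar with red lid: upright white round jar, 52 mm across the lid (body 50), 70 mm high, about 0.28 kg, white label, white seal strip across the lid; it starts standing on the bench beside the rack, on its -y side (robot's right), among other small things. z along the jar's axis, up.
- flux_bottle_mid (a point): point half-way up the amber flux bottle with a black cap, 38 mm across, 92 mm high, standing on the bench among the new jars; it is not part of the job and must stay standing
Mind the look-alikes: they are no part of the job. What is shaped like the part that bears new_red_mid but purple is not meant.

How it is judged:
By the outcome, as a careful person would: the job done as asked, in the order asked, and still so for the second after the job is handed in, with the robot touching nothing.
It also fails if it takes over 99 s, if anything falls off the work surface, if the arm or the gripper's body presses on something with over 40 N, if the wrist force passes 120 N, or if a joint passes its speed limit or range.

ROBOT

A 6-joint arm with a two-finger parallel gripper is mounted at the origin on the work surface. World frame = base frame: x ahead of the robot, y to its left, z up, the work surface at z = 0. Lengths are in m, angles in rad, forces in N, time in s.
With the tool pointing down it reaches from about 0.35 to 0.85 m from the base axis. Payload 8.1 kg.
Tool frame: the origin (TCP) lies midway between the tips of the shut fingers; the grasp point (between the pads) lies 19 mm behind it (robot.grip_point_offset is the distance from the TCP to the grasp point, in m); z points along the fingers, y is the line along which they close (so a half turn about z gives the same grasp; the last joint's range is limited). The gripper opens to 93 mm and grips with 3 to 60 N. Pads are 15 mm wide; open, the fingers measure 128 mm over their backs; the gripper's body (75 mm by 188 mm) begins 65 mm behind the grasp point.
Start: joints at [1.205, 0.13, 1.488, -0, 1.523, -0.085], TCP at [0.166, 0.577, 0.219] pointing down, gripper open.
Joint ranges: [-2.96, 2.96], [-0.89, 2.26], [0.02, 2.5], [-1.34, 4.48], [0, 2.73], [-2.66, 2.66]. Speed limits (rad/s): [2.39, 2.39, 2.79, 3.14, 3.14, 3.14].

INTERFACE

Orientations are given as a rotation vector (axis times angle).
In Python, from plant import robot, read_camera, job gives the robot as it stands.
- The arm moves only by the shell command python3 -m inch 'ROWS' [FORCE]. ROWS is JSON, one flat list of numbers, 5 for each row, row after row: the shift along the world's x, y, z in mm, then the turn about the world's z in degrees, then the opening in per cent of the stroke, from 0 (shut) to 100 (fully open). In form: [dx, dy, dz, yaw, hand, dx, dy, dz, yaw, hand, ...]. A call has 1 to 10 rows; each row is the pose to reach, as a shift and turn from the pose commanded when the call began; what a row does not reach only later rows make up. A row lasts 1/12 s, in which the tool goes at most 41.7 mm and 7.16 degrees, less where a joint would pass 70% of its speed; a pose out of reach is approached as far as the arm can. A call with a gripper value outside its range is refused whole. The fingers move at their own pace and stop on an object; FORCE is the grip in N (left out, the last holds). Time passes only in rows, so rows that repeat a pose let the fingers close. It gives the time, the measured TCP pose, the force, the opening and the grip force at its end, in the units of the state.
- robot.read_state(): the state, without advancing time (a new reading comes with each control period).
- read_camera(name): name is "side" or "top"; returns a dict with "image" (420x560x3 uint8, blue, green, red), "K" (3x3 intrinsics, pixels), "extrinsics" (4x4, takes a point from world to camera coordinates). Camera axes: x right, y down, z forward; pixel columns grow to the right and rows downward; lengths in m; the calibration is good to about 2 mm. A picture is of the moment at which its call begins. There is no depth.
- job.close_job(): hands the job in; it is judged then, once.
The state is a dict: "t": time; "q": joint angles; "dq": joint speeds; "joint_torque": joint torques, N m; "tool_pos": TCP position; "orientation": TCP orientation; "force": force on the tool from outside, world axes, zero at the start; "wrist_torque": the same for the moment, N m; "opening": finger opening in m; "gripper_force": force on a finger pad.
Only numpy, scipy, OpenCV 4.12 (cv2) and the standard library are available. Lean on these libraries where they do the work, as an engineer would, in place of code of your own. Each camera call takes 0.05 s, during which the arm holds its last target. There are 200 camera calls.

## Working session

There is one attempt and no reset: what is moved stays moved. The work goes in short steps, Python scripts to look and compute and a shell command to move; the robot and the scene stay as the last step left them, time stands still between calls to the robot, and variables do not carry over. Pictures are saved under pics/ and viewed, at most 14 in all, crops included, and the job is handed in when it is done.

```bash
mkdir -p pics
cat > h.py <<'E'
import numpy as np, cv2
from plant import robot, read_camera, job
def snap(n):
    c=read_camera(n); return c["image"].copy(),np.array(c["K"]),np.array(c["extrinsics"])
def ray(px,K,E,z):
    px=np.atleast_2d(px).astype(float)
    d=np.c_[px,np.ones(len(px))]@np.linalg.inv(K).T@E[:3,:3]
    c=-E[:3,:3].T@E[:3,3]
    return c+d*((z-c[2])/d[:,2])[:,None]
def proj(P,K,E):
    p=(np.atleast_2d(P)@E[:3,:3].T+E[:3,3])@K.T; return p[:,:2]/p[:,2:]
E
python3 - <<'E'
from h import *
for n in("top","side"):
    i,K,E=snap(n); cv2.imwrite(f"pics/{n}0.png",i); np.savez(f"{n}0.npz",i=i,K=K,E=E)
    print(n,K.round(1).tolist(),(-E[:3,:3].T@E[:3,3]).round(3),E[:3,:3].round(2).tolist())
s=robot.read_state();print(s)
E
```

```text
top [[520.2, 0.0, 277.3], [0.0, 520.2, 215.2], [0.0, 0.0, 1.0]] [ 0.332 -0.103  1.398] [[-0.03, -1.0, -0.02], [-0.99, 0.03, -0.1], [0.11, 0.01, -0.99]]
side [[509.7, 0.0, 276.4], [0.0, 509.7, 201.6], [0.0, 0.0, 1.0]] [ 0.014 -0.754  0.934] [[0.82, -0.57, 0.0], [-0.43, -0.62, -0.66], [0.38, 0.54, -0.75]]
{'t': 0.1, 'q': array([ 1.20456687e+00,  1.31092654e-01,  1.48916867e+00,  1.39668000e-05,
        1.52298905e+00, -8.54257843e-02]), 'dq': array([-0.00086891, -0.00173859, -0.00271756,  0.00024314,  0.00156288,
       -0.00064244]), 'joint_torque': array([ 9.20617495e-04, -5.61346328e+01, -4.93096089e+01,  7.70181860e-02,
        2.92386278e-02, -7.29585122e-05]), 'tool_pos': array([0.16608187, 0.57602551, 0.21768909]), 'orientation': array([-4.39584706e-01, -3.11029673e+00,  2.53260209e-03]), 'force': array([-0.03271291, -0.33964005, -0.69892755]), 'wrist_torque': array([ 0.00973297, -0.03077566, -0.03187573]), 'gripper_force': 0.0, 'opening': 0.09290204176057601}
```

View pics/top0.png

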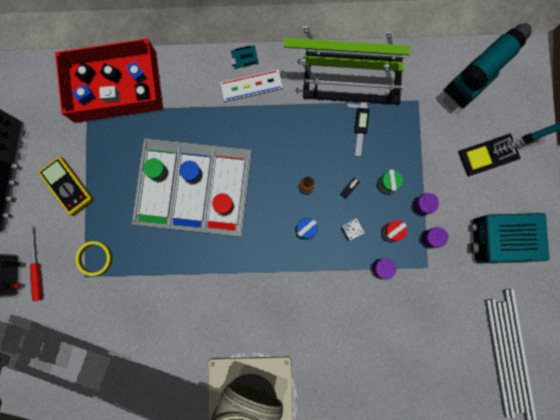

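View pics/side0.png

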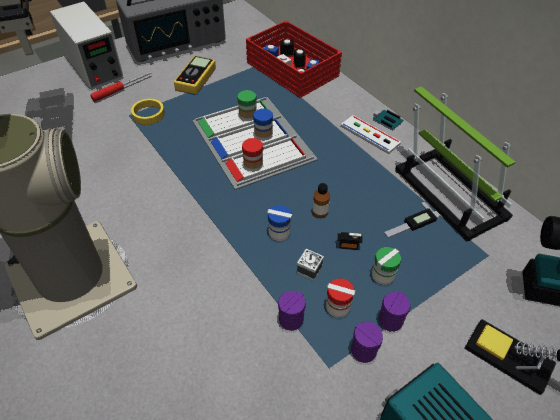

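The top view shows the tray lanes, left to right: green (x≈155 px), blue (190) and red (228). The old lids are at (154,169), (190,171) and (222,204). The new jars are blue (306,229), green (391,181) and red (396,231), with the flux bottle at (307,185). The purple jars are decoys.

```bash
cat > meas.py <<'E'
from h import *
def masks(i):
    h=cv2.cvtColor(i,cv2.COLOR_BGR2HSV); H,S,V=h[...,0],h[...,1],h[...,2]
    ok=(S>140)&(V>60)
    return dict(red=ok&((H<8)|(H>173)),green=ok&(H>50)&(H<80)&(V>60),blue=ok&(H>106)&(H<125)&(V>90))
def blobs(i,a=15,box=(120,130,430,290)):
    out={}
    for k,m in masks(i).items():
        m=m.copy(); mm=np.zeros_like(m); x0,y0,x1,y1=box; mm[y0:y1,x0:x1]=m[y0:y1,x0:x1]
        mm=mm.astype(np.uint8)
        if k: mm=cv2.morphologyEx(mm,cv2.MORPH_CLOSE,np.ones((7,7))) if a>60 else mm
        n,l,s,c=cv2.connectedComponentsWithStats(mm)
        out[k]=[(s[j].tolist(),c[j]) for j in range(1,n) if s[j][4]>=a]
    return out
E
python3 - <<'E'
from meas import *
d=np.load("top0.npz");i,K,E=d["i"],d["K"],d["E"]
for k,b in blobs(i).items():
    for s,c in b:
        print(k,s,c.round(1),"z.078",ray(c,K,E,.078)[0,:2].round(4),"z.07",ray(c,K,E,.07)[0,:2].round(4),"z.015",ray(c,K,E,.015)[0,:2].round(4))
cv2.imwrite("pics/crop0.png",cv2.resize(i[130:280,120:420],None,fx=2.6,fy=2.6,interpolation=cv2.INTER_CUBIC))
E
```

```text
red [213, 194, 20, 20, 314] [222.3 203.4] z.078 [0.5062 0.056 ] z.07 [0.5072 0.0569] z.015 [0.5145 0.0635]
red [208, 221, 28, 9, 178] [221.  225.3] z.078 [0.4501 0.06  ] z.07 [0.4508 0.061 ] z.015 [0.4557 0.0678]
red [385, 220, 17, 14, 116] [392.  225.8] z.078 [ 0.4366 -0.3745] z.07 [ 0.4372 -0.3761] z.015 [ 0.4416 -0.3874]
red [391, 228, 16, 13, 108] [399.8 235. ] z.078 [ 0.4128 -0.3931] z.07 [ 0.4133 -0.3949] z.015 [ 0.4167 -0.407 ]
green [143, 159, 21, 19, 296] [153. 168.] z.078 [0.6037 0.2341] z.07 [0.6054 0.2362] z.015 [0.6167 0.2502]
green [395, 171, 8, 18, 98] [398.3 179. ] z.078 [ 0.5562 -0.3966] z.07 [ 0.5576 -0.3984] z.015 [ 0.5669 -0.4107]
green [382, 172, 9, 18, 116] [386.1 180.7] z.078 [ 0.5529 -0.3653] z.07 [ 0.5542 -0.3668] z.015 [ 0.5634 -0.3778]
green [139, 215, 27, 8, 158] [151.8 218.7] z.078 [0.4721 0.2374] z.07 [0.4729 0.2394] z.015 [0.4787 0.2536]
blue [180, 161, 19, 19, 290] [189.  170.1] z.078 [0.5954 0.1409] z.07 [0.597  0.1424] z.015 [0.6079 0.1525]
blue [297, 217, 15, 15, 110] [302.6 223. ] z.078 [ 0.4501 -0.1482] z.07 [ 0.4508 -0.1485] z.015 [ 0.4557 -0.1504]
blue [173, 218, 28, 9, 171] [186.4 222.4] z.078 [0.4598 0.1485] z.07 [0.4606 0.15  ] z.015 [0.4659 0.1605]
blue [302, 224, 16, 15, 116] [310.8 232. ] z.078 [ 0.4265 -0.1681] z.07 [ 0.427  -0.1685] z.015 [ 0.431  -0.1713]
```

View pics/crop0.png

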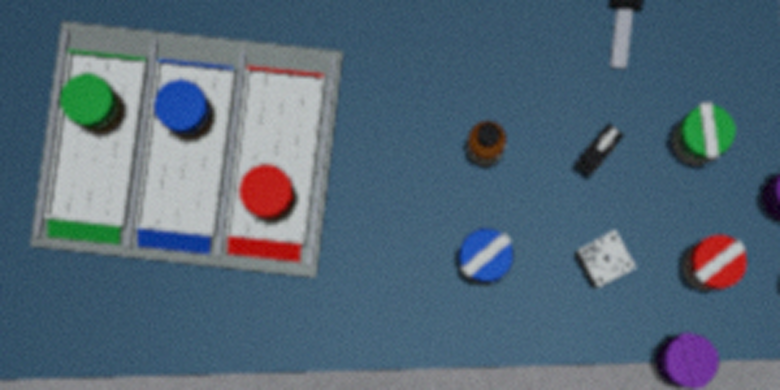

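The crop confirms the layout. The rack is turned about −7°, with clear space around every jar. Next I compute the exact jar centres and tray frames.

Run:
```python
from meas import *
d=np.load("top0.npz");i,K,E=d["i"],d["K"],d["E"]
M=masks(i); B=dict(og=(138,154,170,184),ob=(174,156,206,190),orr=(208,190,240,218),ng=(376,166,408,197),nr=(382,215,412,247),nb=(294,213,322,244))
for n,(a,b,c,e) in B.items():
    col={'g':'green','b':'blue','r':'red'}[n[1]]
    m=np.zeros(i.shape[:2],np.uint8); m[b:e,a:c]=M[col][b:e,a:c]
    p=cv2.findNonZero(m); (u,v),r=cv2.minEnclosingCircle(cv2.convexHull(p)); z=.079 if n[0]=='o' else .07
    mo=cv2.moments(cv2.convexHull(p)); u2,v2=mo['m10']/mo['m00'],mo['m01']/mo['m00']
    P=ray([(u,v),(u2,v2)],K,E,z-.001)
    print(n,(round(u,1),round(v,1),round(r,1)),P[:,:2].round(4).tolist())
h=cv2.cvtColor(i,cv2.COLOR_BGR2HSV);H,S,V=[h[...,k].astype(int) for k in range(3)]
# rear walls
for n,x0,x1,lo,hi in(("g",143,180,45,85),("b",179,214,106,125),("r",213,248,0,12)):
    s=slice(145,161); m=(S[s,x0:x1]>70)&(((H[s,x0:x1]>=lo)&(H[s,x0:x1]<=hi))|((n=="r")&(H[s,x0:x1]>170)))&(V[s,x0:x1]>(110 if n=="b" else 50))
    ys,xs=np.nonzero(m); print(n,len(xs)); c=(xs.mean()+x0,ys.mean()+145); print(c,ray(c,K,E,.014)[0,:2].round(4))
# white floor outlines
w=((S<60)&(V>140)).astype(np.uint8); w[:130]=0;w[235:]=0;w[:,250:]=0;w[:,:130]=0
cs,_=cv2.findContours(w,0,2)
for c in cs:
    if cv2.contourArea(c)>300:
        hu=cv2.convexHull(c); bx=cv2.boxPoints(cv2.minAreaRect(hu)); P=ray(bx,K,E,.009)[:,:2]
        print("floor",P.round(4).tolist(),P.mean(0).round(4),[round(float(np.linalg.norm(P[k]-P[k-1])),4) for k in(0,1)])
```

```text
og (153.0, 167.5, 10.1) [[0.6051, 0.2341], [0.6038, 0.2341]]
ob (188.9, 170.3, 9.7) [[0.595, 0.141], [0.5955, 0.1408]]
orr (222.1, 203.6, 10.2) [[0.5058, 0.0565], [0.5061, 0.0558]]
ng (391.8, 179.7, 10.5) [[0.5566, -0.3819], [0.5558, -0.3822]]
nr (395.7, 230.7, 10.8) [[0.4244, -0.3851], [0.4257, -0.3854]]
nb (307.2, 227.6, 10.8) [[0.4388, -0.1598], [0.4387, -0.1588]]
g 74
(np.float64(157.56756756756758), np.float64(153.66216216216216)) [0.6562 0.238 ]
b 62
(np.float64(194.75806451612902), np.float64(154.2258064516129)) [0.6516 0.1365]
r 52
(np.float64(228.90384615384616), np.float64(156.90384615384616)) [0.6413 0.0437]
floor [[0.473, 0.116], [0.6492, 0.0926], [0.6352, 0.002], [0.4596, 0.0265]] [0.5543 0.0593] [0.0905, 0.1777]
floor [[0.4825, 0.2019], [0.6567, 0.1788], [0.6436, 0.0969], [0.4699, 0.1209]] [0.5632 0.1496] [0.0819, 0.1756]
floor [[0.4958, 0.2957], [0.6711, 0.2718], [0.6572, 0.1904], [0.4824, 0.2152]] [0.5766 0.2433] [0.0816, 0.1769]
```

```bash
python3 -m inch '[438,-342,0,8.4,80,438,-342,0,8.4,80,438,-342,0,8.4,80,438,-342,0,8.4,80,438,-342,0,8.4,80,438,-342,0,8.4,80,438,-342,0,8.4,80,438,-342,0,8.4,80,438,-342,0,8.4,80,438,-342,0,8.4,80]' 25
```

```text
t: 0.93
tool_pos: [0.4941, 0.3197, 0.2183]
orientation: [-0.211, -3.134, 0.0]
force: [0.2, 0.5, 0.4]
opening: 0.0748
gripper_force: 0.0
```

```bash
python3 -m inch '[110,-86,0,0,80,110,-86,0,0,80,110,-86,0,0,80,110,-86,0,0,80,110,-86,0,0,80,110,-86,0,0,80]'
python3 - <<'E'
from h import *
i,K,E=snap("side"); s=robot.read_state(); print(s["tool_pos"].round(4),proj(s["tool_pos"],K,E))
cv2.imwrite("pics/s1.png",cv2.resize(i[40:220,160:400],None,fx=3,fy=3,interpolation=cv2.INTER_CUBIC))
E
```

```text
t: 1.43
tool_pos: [0.6029, 0.2349, 0.2177]
orientation: [-0.213, -3.133, 0.0]
force: [0.3, 0.7, 0.6]
opening: 0.0745
gripper_force: 0.0
[0.6023 0.2358 0.218 ] [[242.3145069   50.07317506]]
```

View pics/s1.png

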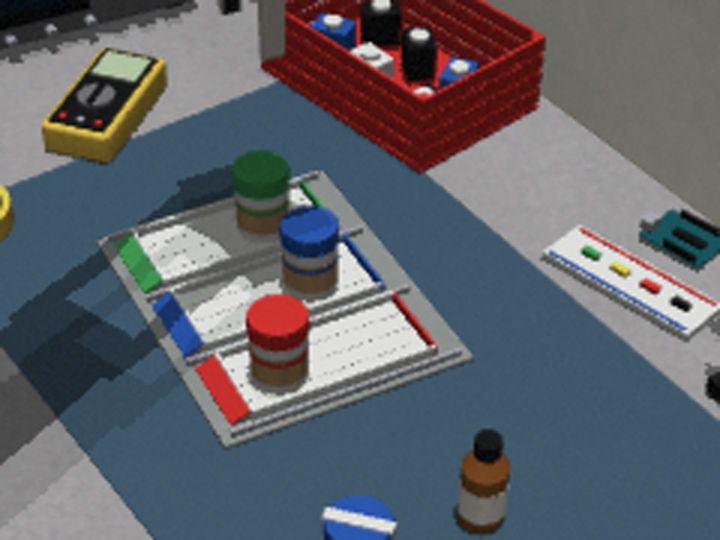

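The side crop shows the arm clear above the green old jar (lid at about (247,98) full-frame) and all jars standing. The lids take up the top third, so I'll grip the body below them.

```bash
python3 -m inch '[1,-1,-40,0,80,1,-1,-80,0,80,1,-1,-120,0,80,1,-1,-145,0,80,1,-1,-165,0,80,1,-1,-180,0,80,1,-1,-190,0,80,1,-1,-190,0,80]'; python3 -m inch '[0,0,0,0,40,0,0,0,0,40,0,0,0,0,40,0,0,0,0,40,0,0,0,0,40,0,0,0,0,40]' 25
```

```text
t: 2.15
tool_pos: [0.602, 0.235, 0.0266]
orientation: [-0.208, -3.132, 0.002]
force: [-0.8, -0.0, -0.3]
opening: 0.0742
gripper_force: 0.0
t: 2.65
tool_pos: [0.6053, 0.2348, 0.0304]
orientation: [0.211, 3.132, 0.002]
force: [-0.3, 0.7, 6.2]
opening: 0.0514
gripper_force: 25.0
```

```bash
python3 -m inch '[0,0,8,0,40,0,0,15,0,40,-15,3,15,0,40,-35,6,15,0,40,-55,10,15,0,40,-75,14,15,0,40,-75,14,15,0,40,-75,14,15,0,40]'
python3 - <<'E'
from h import *
s=robot.read_state(); print(s["tool_pos"].round(4),s["force"].round(1),s["gripper_force"])
i,K,E=snap("side"); 
cv2.imwrite("pics/s2.png",cv2.resize(i[40:220,160:400],None,fx=3,fy=3,interpolation=cv2.INTER_CUBIC))
E
```

```text
t: 3.32
tool_pos: [0.5281, 0.2485, 0.0437]
orientation: [-0.209, -3.134, 0.001]
force: [0.4, -0.2, -1.7]
opening: 0.0516
gripper_force: 25.0
[0.5281 0.2485 0.0437] [ 0.4 -0.2 -1.7] 24.999748170375824
```

View pics/s2.png

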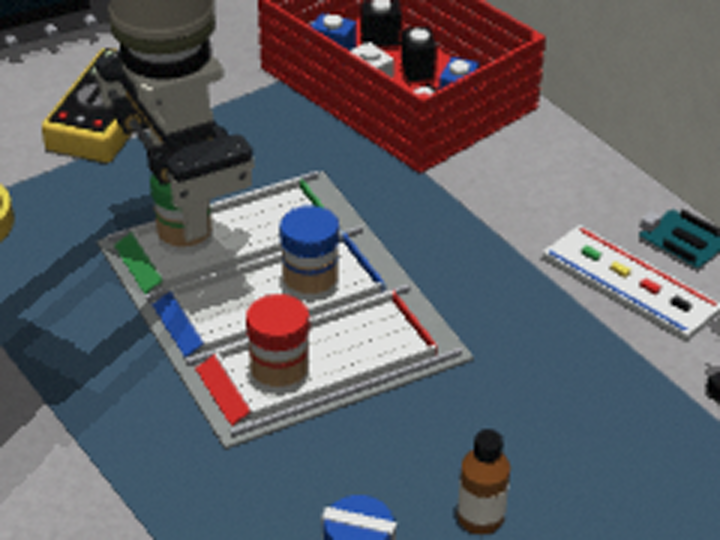

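The jar is held and sits at the front of the green lane. I'll lower it, release, and go to the blue one.

```bash
python3 -m inch '[0,0,-8,0,40,0,0,-13,0,40,0,0,-16,0,40,0,0,-16,0,40,0,0,-16,0,78,0,0,-16,0,78,0,0,-16,0,78,0,0,-16,0,78]';  python3 -m inch '[0,0,30,0,78,0,0,70,0,78,0,0,85,0,78,40,-60,85,0,78,67,-107,85,0,78,67,-107,85,0,78,67,-107,85,0,78,67,-107,85,0,78,67,-107,85,0,78]'
```

```text
t: 4.03
tool_pos: [0.529, 0.2482, 0.0271]
orientation: [-0.211, -3.134, 0.0]
force: [-0.0, -0.2, 0.4]
opening: 0.0708
gripper_force: 0.0
t: 4.78
tool_pos: [0.5957, 0.1413, 0.1121]
orientation: [-0.213, -3.133, -0.0]
force: [0.1, 0.1, 0.7]
opening: 0.0726
gripper_force: 0.0
```

```bash
python3 -m inch '[0,0,-30,0,78,0,0,-55,0,78,0,0,-75,0,78,0,0,-85,0,78,0,0,-85,0,78,0,0,-85,0,40,0,0,-85,0,40,0,0,-85,0,40,0,0,-85,0,40,0,0,-85,0,40]' 25;  python3 -m inch '[0,0,8,0,40,0,0,15,0,40,-20,4,15,0,40,-40,7,15,0,40,-60,11,15,0,40,-80,14,15,0,40,-80,14,15,0,40,-80,14,8,0,40,-80,14,2,0,40,-80,14,0,0,40]'
```

```text
t: 5.62
tool_pos: [0.5973, 0.1417, 0.0295]
orientation: [0.211, 3.132, 0.001]
force: [-0.4, 0.3, 5.6]
opening: 0.0516
gripper_force: 25.0
t: 6.45
tool_pos: [0.5175, 0.1552, 0.0287]
orientation: [0.211, 3.133, -0.0]
force: [-11.4, -3.4, 27.9]
opening: 0.0516
gripper_force: 25.0
```

```bash
python3 -m inch '[0,0,1,0,40,0,0,1,0,78,0,0,1,0,78,0,0,1,0,78,0,0,1,0,78,0,0,40,0,78,0,0,80,0,78,0,0,120,0,78,0,0,120,0,78,0,0,120,0,78]';  python3 -m inch '[-20,-40,0,0,78,-40,-80,0,0,78,-50,-120,0,0,78,-60,-160,0,0,78,-65,-200,0,0,78,-70,-240,0,0,78,-75,-280,0,0,78,-78,-314,0,0,78,-78,-314,0,0,78,-78,-314,0,0,78]'
python3 - <<'E'
from meas import *
i,K,E=snap("top"); s=robot.read_state(); print(s["tool_pos"].round(4))
cv2.imwrite("pics/t3.png",cv2.resize(i[130:280,120:420],None,fx=2.6,fy=2.6,interpolation=cv2.INTER_CUBIC))
for k,b in blobs(i).items():
    for s,c in b: print(k,s,ray(c,K,E,.078)[0,:2].round(4))
E
```

```text
t: 7.28
tool_pos: [0.5186, 0.1559, 0.1512]
orientation: [0.21, 3.128, 0.003]
force: [-0.2, -0.7, -0.4]
opening: 0.0725
gripper_force: 0.0
t: 8.12
tool_pos: [0.4367, -0.1599, 0.1459]
orientation: [-0.217, -3.132, -0.002]
force: [-0.1, 0.3, 0.2]
opening: 0.0728
gripper_force: 0.0
[ 0.437  -0.1585  0.146 ]
red [213, 194, 20, 20, 314] [0.5062 0.0561]
red [208, 221, 28, 9, 176] [0.4501 0.0603]
red [385, 221, 17, 13, 115] [ 0.4365 -0.3743]
red [391, 228, 16, 13, 107] [ 0.4128 -0.393 ]
green [395, 171, 8, 18, 98] [ 0.5562 -0.3966]
green [382, 172, 9, 18, 112] [ 0.553  -0.3652]
green [139, 188, 20, 19, 299] [0.5286 0.2471]
green [139, 215, 27, 8, 158] [0.472  0.2372]
blue [174, 192, 20, 19, 301] [0.5154 0.1548]
blue [173, 218, 28, 9, 170] [0.4599 0.1487]
```

View pics/t3.png

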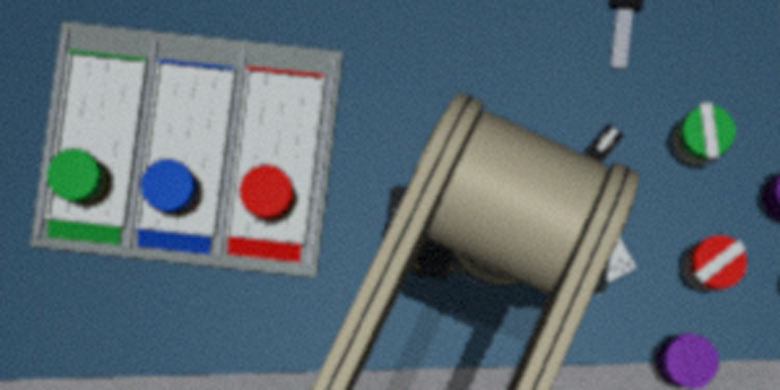

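All three old jars now stand level at the lane fronts, at crop (74,175), (167,186) and (266,191). The gripper is above the new blue jar, so I pick that next.

```bash
python3 -m inch '[2,-1,-40,0,78,2,-1,-80,0,78,2,-1,-105,0,78,2,-1,-120,0,78,2,-1,-127,0,78,2,-1,-127,0,78,2,-1,-127,0,40,2,-1,-127,0,40,2,-1,-127,0,40,2,-1,-127,0,40]' 25;  python3 -m inch '[0,0,0,0,40,0,0,20,0,40,0,0,50,0,40,0,0,90,0,40,0,0,125,0,40,0,0,125,0,40]'
```

```text
t: 9.0
tool_pos: [0.4412, -0.1599, 0.0221]
orientation: [0.21, 3.132, -0.001]
force: [0.2, 1.3, 4.3]
opening: 0.0518
gripper_force: 25.0
t: 9.5
tool_pos: [0.444, -0.1617, 0.1539]
orientation: [0.21, 3.123, -0.007]
force: [1.3, -0.1, -1.0]
opening: 0.0513
gripper_force: 25.0
```

```bash
python3 -m inch '[16,30,0,0,40,34,60,0,0,40,51,90,0,0,40,68,121,0,0,40,85,151,0,0,40,102,181,0,0,40,119,211,0,0,40,136,242,0,0,40,153,272,0,0,40,170,302,0,0,40]'; python3 -m inch '[0,0,0,0,40,0,0,0,0,40]'
python3 - <<'E'
from h import *
i,K,E=snap("side");print(robot.read_state()["tool_pos"].round(4),robot.read_state()["force"].round(1))
cv2.imwrite("pics/s4.png",cv2.resize(i[40:220,160:400],None,fx=3,fy=3,interpolation=cv2.INTER_CUBIC))
E
```

```text
t: 10.33
tool_pos: [0.6102, 0.1439, 0.1447]
orientation: [-0.211, -3.134, 0.001]
force: [0.8, 0.9, -1.7]
opening: 0.0514
gripper_force: 25.0
t: 10.5
tool_pos: [0.6098, 0.1439, 0.1442]
orientation: [-0.207, -3.133, 0.001]
force: [0.5, -0.4, -2.2]
opening: 0.0516
gripper_force: 25.0
[0.6095 0.1426 0.1444] [-0.  -0.5 -2.4]
```

View pics/s4.png

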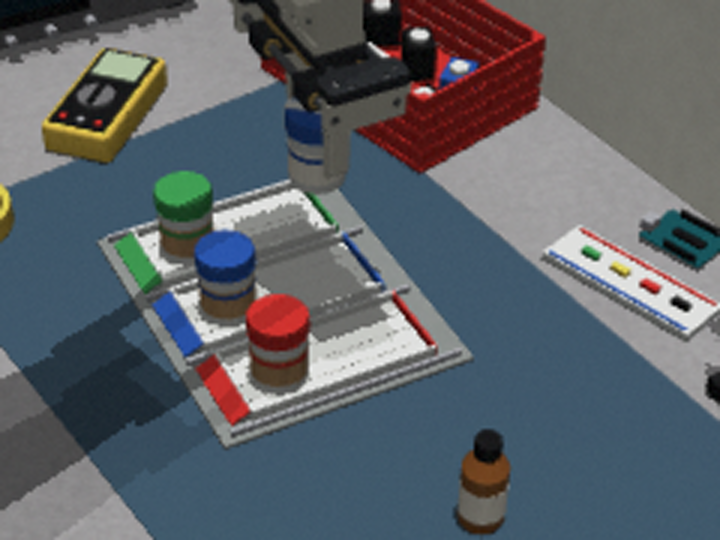

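The jar hangs upright above the rear of the blue lane. I lower it.

```bash
python3 -m inch '[0,0,-40,0,40,0,0,-75,0,40,0,0,-98,0,40,0,0,-109,0,40,0,0,-113,0,40,0,0,-115,0,40,0,0,-115,0,40]'; python3 -m inch '[0,0,0,0,78,0,0,0,0,78,0,0,0,0,78,0,0,0,0,78,0,0,40,0,78,0,0,80,0,78,0,0,120,0,78,0,0,120,0,78,0,0,120,0,78]'
```

```text
t: 11.13
tool_pos: [0.611, 0.1419, 0.0321]
orientation: [0.212, 3.132, 0.0]
force: [0.2, 0.4, -1.9]
opening: 0.0517
gripper_force: 25.0
t: 11.88
tool_pos: [0.6129, 0.1429, 0.1555]
orientation: [0.21, 3.126, 0.003]
force: [-0.5, -0.6, -0.8]
opening: 0.0725
gripper_force: 0.0
```

```bash
python3 -m inch '[-185,-528,0,0,78,-185,-528,0,0,78,-185,-528,0,0,78,-185,-528,0,0,78,-185,-528,0,0,78,-185,-528,0,0,78,-185,-528,0,0,78,-185,-528,0,0,78,-185,-528,0,0,78,-185,-528,0,0,78]'
```

```text
t: 12.72
tool_pos: [0.4705, -0.2521, 0.1494]
orientation: [-0.21, -3.133, -0.001]
force: [1.4, 0.4, 0.6]
opening: 0.0725
gripper_force: 0.0
```

```bash
python3 -m inch '[-45,-133,0,0,78,-45,-133,0,0,78,-45,-133,0,0,78,-45,-133,0,0,78,-45,-133,0,0,78,-45,-133,0,0,78,-45,-133,0,0,78]'
python3 - <<'E'
from h import *
i,K,E=snap("top"); print(np.mean([robot.read_state()["tool_pos"]],0).round(4))
j,_,_=snap("side")
a=cv2.resize(i[130:280,120:420],(700,350)); b=cv2.resize(j[40:220,160:480],(400,225)); c=cv2.resize(j[200:380,240:440],(300,225))
cv2.imwrite("pics/t5.png",np.vstack([a,np.hstack([b,c])]))
E
```

```text
t: 13.3
tool_pos: [0.4273, -0.3824, 0.1496]
orientation: [-0.21, -3.134, -0.003]
force: [0.2, -0.3, 0.4]
opening: 0.0723
gripper_force: 0.0
[ 0.4276 -0.3822  0.1499]
```

View pics/t5.png

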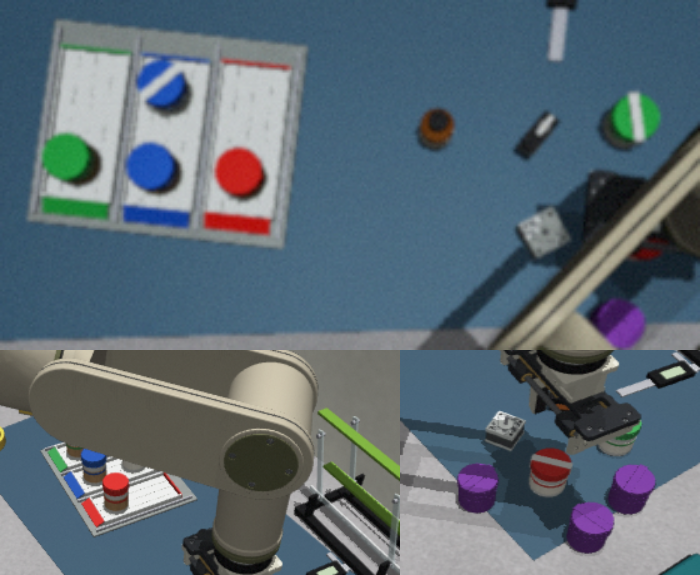

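The new blue jar stands at the rear of its lane (162,83 in the composite). The gripper is above the new red jar with room on both sides.

```bash
python3 -m inch '[-2,-3,-40,0,78,-2,-3,-80,0,78,-2,-3,-105,0,78,-2,-3,-122,0,78,-2,-3,-131,0,78,-2,-3,-131,0,78,-2,-3,-131,0,40,-2,-3,-131,0,40,-2,-3,-131,0,40,-2,-3,-131,0,40]' 25;  python3 -m inch '[0,0,0,0,40,0,0,20,0,40,0,0,50,0,40,0,0,90,0,40,0,0,125,0,40,0,0,125,0,40,0,0,125,0,40]'
```

```text
t: 14.23
tool_pos: [0.4263, -0.3877, 0.0215]
orientation: [0.21, 3.132, -0.003]
force: [1.1, 0.1, 5.5]
opening: 0.0514
gripper_force: 25.0
t: 14.82
tool_pos: [0.4266, -0.3885, 0.1479]
orientation: [0.21, 3.13, -0.007]
force: [-0.4, -0.4, -3.6]
opening: 0.0513
gripper_force: 25.0
```

```bash
python3 -m inch '[13,33,0,0,40,26,66,0,0,40,39,99,0,0,40,52,132,0,0,40,65,165,0,0,40,78,198,0,0,40,91,231,0,0,40,104,264,0,0,40,117,297,0,0,40,130,330,0,0,40]'; python3 -m inch '[13,33,0,0,40,26,66,0,0,40,39,96,0,0,40,44,106,0,0,40,44,106,0,0,40,44,106,0,0,40]'; python3 -c "
from h import *
print(robot.read_state()['tool_pos'].round(4))"
```

```text
t: 15.65
tool_pos: [0.554, -0.0549, 0.1421]
orientation: [-0.211, -3.131, -0.001]
force: [0.8, -0.2, -2.7]
opening: 0.0517
gripper_force: 25.0
t: 16.15
tool_pos: [0.598, 0.0492, 0.1425]
orientation: [-0.208, -3.131, 0.001]
force: [0.1, -0.8, -2.2]
opening: 0.0518
gripper_force: 25.0
[0.598  0.0492 0.1425]
```

```bash
python3 -m inch '[1,0,-40,0,40,1,0,-75,0,40,1,0,-98,0,40,1,0,-108,0,40,1,0,-112,0,40,1,0,-114,0,40,1,0,-114,0,40,1,0,-114,0,40]'; python3 -m inch '[0,0,0,0,78,0,0,0,0,78,0,0,0,0,78,0,0,0,0,78,0,0,40,0,78,0,0,80,0,78,0,0,120,0,78,0,0,120,0,78,0,0,120,0,78]'; python3 -m inch '[-42,-432,0,0,78,-42,-432,0,0,78,-42,-432,0,0,78,-42,-432,0,0,78,-42,-432,0,0,78,-42,-432,0,0,78,-42,-432,0,0,78,-42,-432,0,0,78,-42,-432,0,0,78,-42,-432,0,0,78]'
```

```text
t: 16.82
tool_pos: [0.6012, 0.0486, 0.032]
orientation: [0.211, 3.132, 0.0]
force: [-0.9, 0.6, -1.9]
opening: 0.0516
gripper_force: 25.0
t: 17.57
tool_pos: [0.603, 0.0493, 0.155]
orientation: [0.21, 3.127, 0.001]
force: [-0.4, 0.5, -0.5]
opening: 0.0724
gripper_force: 0.0
t: 18.4
tool_pos: [0.5585, -0.3669, 0.1484]
orientation: [-0.21, -3.132, -0.003]
force: [0.8, -0.2, 0.4]
opening: 0.0726
gripper_force: 0.0
```

```bash
python3 -m inch '[-2,-15,0,0,78,-2,-15,0,0,78,-2,-15,0,0,78,-2,-15,0,0,78]'
python3 - <<'E'
from h import *
i,K,E=snap("top"); print(robot.read_state()["tool_pos"].round(4))
j,_,_=snap("side")
a=cv2.resize(i[130:280,120:420],(700,350)); b=cv2.resize(j[40:220,160:480],(400,225)); c=cv2.resize(j[200:380,240:440],(300,225))
cv2.imwrite("pics/t6.png",np.vstack([a,np.hstack([b,c])]))
E
```

```text
t: 18.73
tool_pos: [0.5578, -0.3789, 0.1493]
orientation: [-0.21, -3.133, -0.003]
force: [-0.4, 0.0, -1.0]
opening: 0.0727
gripper_force: 0.0
[ 0.5581 -0.3786  0.1497]
```

View pics/t6.png

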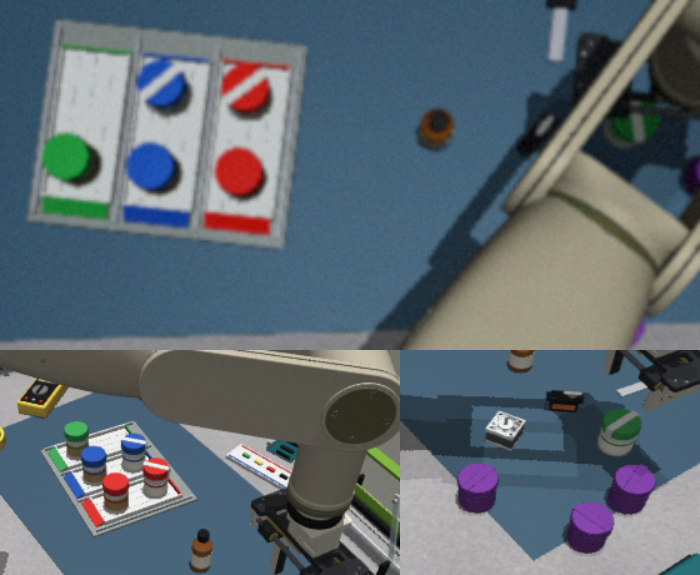

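The red and blue lanes are done (red new jar at (245,88)). The gripper is above the new green jar and the flux bottle is standing.

```bash
python3 -m inch '[-2,-3,-40,0,78,-2,-3,-80,0,78,-2,-3,-105,0,78,-2,-3,-122,0,78,-2,-3,-131,0,78,-2,-3,-131,0,78,-2,-3,-131,0,40,-2,-3,-131,0,40,-2,-3,-131,0,40,-2,-3,-131,0,40]' 25;  python3 -m inch '[0,0,0,0,40,0,0,20,0,40,0,0,50,0,40,0,0,90,0,40,0,0,130,0,40,0,0,130,0,40,0,0,130,0,40]'
```

```text
t: 19.67
tool_pos: [0.5572, -0.3842, 0.0218]
orientation: [0.21, 3.132, -0.003]
force: [-0.1, 0.4, 6.9]
opening: 0.0511
gripper_force: 25.0
t: 20.25
tool_pos: [0.5579, -0.3853, 0.1543]
orientation: [0.21, 3.128, -0.007]
force: [0.1, -0.2, -2.3]
opening: 0.0513
gripper_force: 25.0
```

```bash
python3 -m inch '[3,33,0,0,40,7,67,0,0,40,11,102,0,0,40,14,136,0,0,40,18,170,0,0,40,22,204,0,0,40,25,238,0,0,40,29,272,0,0,40,33,306,0,0,40,36,340,0,0,40]'; python3 -m inch '[4,34,0,0,40,8,68,0,0,40,12,102,0,0,40,15,136,0,0,40,19,170,0,0,40,23,204,0,0,40,27,238,0,0,40,30,270,0,0,40,31,277,0,0,40,31,277,0,0,40]';python3 -m inch '[0,0,0,0,40,0,0,0,0,40,0,0,0,0,40]'
```

```text
t: 21.08
tool_pos: [0.5904, -0.0417, 0.1471]
orientation: [-0.211, -3.131, -0.0]
force: [0.1, 0.2, -1.7]
opening: 0.0515
gripper_force: 25.0
t: 21.92
tool_pos: [0.6213, 0.2356, 0.1469]
orientation: [-0.205, -3.131, 0.002]
force: [-0.2, -1.7, -2.5]
opening: 0.0515
gripper_force: 25.0
t: 22.17
tool_pos: [0.6228, 0.2317, 0.149]
orientation: [-0.213, -3.133, 0.001]
force: [-0.2, 0.4, -2.3]
opening: 0.0516
gripper_force: 25.0
```

```bash
python3 -m inch '[1,2,-40,0,40,1,2,-75,0,40,1,2,-102,0,40,1,2,-112,0,40,1,2,-116,0,40,1,2,-118,0,40,1,2,-118,0,40,1,2,-118,0,40]'; python3 -m inch '[0,0,0,0,78,0,0,0,0,78,0,0,0,0,78,0,0,0,0,78,0,0,40,0,78,0,0,80,0,78,0,0,120,0,78,0,0,120,0,78,0,0,120,0,78]'; python3 -m inch '[-200,150,0,0,78,-200,150,0,0,78,-200,150,0,0,78,-200,150,0,0,78,-200,150,0,0,78,-200,150,0,0,78,-200,150,0,0,78,-200,150,0,0,78]'
python3 - <<'E'
from meas import *
i,K,E=snap("top"); j,_,_=snap("side")
a=cv2.resize(i[130:280,120:420],(700,350)); b=cv2.resize(j[60:220,170:350],(400,350))
cv2.imwrite("pics/t7.png",np.hstack([cv2.resize(a,(440,220)),cv2.resize(b,(252,220))]))
for k,b in blobs(i).items():
    for s,c in b: print(k,s,ray(c,K,E,.078)[0,:2].round(4))
E
```

```text
t: 22.83
tool_pos: [0.6257, 0.2357, 0.0342]
orientation: [0.211, 3.131, 0.002]
force: [0.5, -0.2, -2.3]
opening: 0.0515
gripper_force: 25.0
t: 23.58
tool_pos: [0.6266, 0.2363, 0.1567]
orientation: [0.21, 3.127, 0.004]
force: [0.7, -0.5, -0.8]
opening: 0.0723
gripper_force: 0.0
t: 24.25
tool_pos: [0.4214, 0.3864, 0.1502]
orientation: [-0.204, -3.133, 0.002]
force: [-0.2, 0.1, -0.1]
opening: 0.0725
gripper_force: 0.0
red [215, 156, 17, 14, 105] [0.6151 0.0555]
red [219, 164, 16, 14, 124] [0.5874 0.0397]
red [213, 194, 20, 20, 315] [0.5062 0.056 ]
red [208, 221, 28, 9, 174] [0.4501 0.0603]
green [155, 150, 8, 19, 107] [0.6262 0.2209]
green [143, 152, 7, 17, 78] [0.6239 0.2513]
green [138, 188, 21, 19, 303] [0.5287 0.247 ]
green [139, 215, 27, 9, 159] [0.4719 0.2369]
blue [179, 154, 15, 14, 93] [0.6221 0.1509]
blue [183, 162, 16, 14, 110] [0.5972 0.1333]
blue [174, 192, 20, 19, 299] [0.5155 0.1547]
blue [173, 218, 28, 9, 171] [0.4599 0.1485]
```

View pics/t7.png

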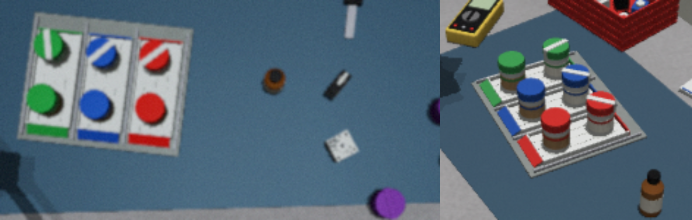

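All six jars stand upright, with old at the front and new at the rear in each lane. The bottle is upright and the arm is clear, so I hand it in.

```bash
python3 -c "
from plant import job
print(job.close_job())"
```

```text
the job is handed in; nothing more can be done
None
```

I handed the job in at about 24 s of robot time: in the last picture each lane had its older jar at the front and its new jar at the rear, all upright, with the flux bottle still standing; no verdict was returned.

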